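# Close up a casting case and hold its lid open for the pour

## Robot

A 7-joint arm with a two-finger parallel gripper is mounted at the origin on the work surface. World frame = base frame: x ahead of the robot, y to its left, z up, the work surface at z = 0. Lengths are in m, angles in rad, forces in N, time in s.
With the tool pointing down it reaches from about 0.4 to 0.9 m from the base axis. Payload 5.5 kg.
Tool frame: the origin (TCP) lies midway between the tips of the shut fingers; the grasp point (between the pads) lies bot.grip_depth behind it (bot.grip_depth is the distance from the TCP to the grasp point, in m); z points along the fingers, y is the line along which they close (so a half turn about z gives the same grasp; the last joint's range is limited). The gripper opens to 92 mm and grips with 3 to 60 N. Pads are 19 mm wide; open, the fingers measure 130 mm over their backs; the gripper's body (75 mm by 190 mm) begins 47 mm behind the grasp point.
Start: joints at [1.487, 0.501, -0.427, 1.55, 0.221, 1.138, -0.21], TCP at [0.221, -0.611, 0.227] pointing down, gripper open.
Joint ranges: [-2.88, 2.88], [-0.31, 2.03], [-1.54, 1.56], [0.2, 2.42], [-1.41, 4.55], [0.19, 2.02], [-2.57, 2.57]. Speed limits (rad/s): [2.57, 2.57, 3.14, 3.14, 3.14, 3.14, 3.14].

## Interface

Orientations are given as a 3x3 rotation matrix whose columns are the frame's x, y, z axes.
In Python, from bench import bot gives the robot as it stands.
- The arm moves only by the tool servo_tool, never from a script. Its argument "rows" is one flat list of numbers, 7 for each row, row after row: the shift along the tool's x, y, z in m, then the turn, a rotation vector about the tool's x, y, z in degrees, then the opening, from 0 (shut) to 1 (fully open). A call has 1 to 20 rows; each row shifts and turns the commanded pose from where the row before left it, along the tool's axes as they then stand; what a row does not reach is not made up. A row lasts 1/8 s, in which the tool goes at most 62.5 mm and 10.7 degrees, less where a joint would pass 70% of its speed; a pose out of reach is approached as far as the arm can. A call is refused whole if a number of a shift passes 0.0625 or a number of a turn 10.7, either way. A call with a gripper value outside its range is refused whole. The fingers move at their own pace and stop on an object; the grip force is fixed at half the most. Time passes only in rows, so rows that do not move let the fingers close. It gives the time, the measured TCP pose, the force, the opening and the grip force at its end, in the units of the state.
- bot.observe(): the state, without advancing time (a new reading comes with each control period).
- bot.snapshot(name): name is "side" or "top" or "wrist"; returns (picture, depth): 420x560x3 uint8, blue, green, red; 420x560 float32, m along the optical axis (not along the pixel's ray), 0 where there is no reading.
- bot.camera_params(name): a dict with "fx", "fy", "cx", "cy" (pixels), "camera_from_world" (4x4, takes a point from world to camera coordinates). Camera axes: x right, y down, z forward; pixel columns grow to the right and rows downward; lengths in m; the calibration is good to about 2 mm. A picture is of the moment at which its call begins: read the wrist's pose just before it. camera_params takes no time and is no camera call; for the wrist camera it gives the pose at the moment of the call.
- bot.finish_job(): hands the job in; it is judged then, once.
The state is a dict: "time_s": time; "joint_positions": joint angles; "dq": joint speeds; "joint_efforts": joint torques, N m; "tool_pos": TCP position; "tcp_rot": TCP orientation; "force": force on the tool from outside, world axes, zero at the start; "moment": the same for the moment, N m; "grip_width": opening from 0.0 (shut) to 1.0 (fully open); "grip_force": force on a finger pad.
Only numpy, scipy, OpenCV 4.12 (cv2) and the standard library are available. Lean on these libraries where they do the work, as an engineer would, in place of code of your own. Each camera call takes 0.05 s, during which the arm holds its last target. There are 200 camera calls.

## Task

Get the plywood casting case ready for a pour: with the lid still shut, fold both of its lowered sides (left and right) fully up until they stand upright against their stops; then lift the lid and hold it open 60 degrees from shut. The lid falls if let go, so finish while still holding it at that angle with the gripper, and leave the cup, the jar and the pigment bottle around the case where they stand.

Things in the scene. Friction and masses are not known exactly. Their poses are not given: they have to be found in the camera images.
- case: Fixed wooden casting case on a sheet of white paper: floor block 150 (x) x 164 (y) x 28 mm high, upright front and back walls (8 mm plywood, 164 mm wide, tops 86 mm above the table), grey mould inside. Origin: centre of its underside, on the table. x points from the front wall (robot's side) to the back wall, y to its left side, z up.
- side_left (a joint): Angle of the left (+y) plywood side: 0 lying level, pointing away from the case, 1.571 upright, end stop 1.6. Panel 150 (case x) x 80 x 8 mm, with a tab 30 wide (case x), 45 long, 8 mm thick in the middle of its free edge. Hinge line parallel to case x at case y = +88, z = 24 mm. Stiff hinge (0.12 N m, 1 to 2 N at the tab): the side stays at any angle it is left at.
- side_right (a joint): The same for the right (-y) side, a mirror image: 0 lying level, 1.571 upright, end stop at 1.6; hinge line parallel to case x at case y = -88 mm, z = 24 mm.
- lid (a joint): Angle of the lid: 0 shut (level, on the walls), 1.047 = 60 degrees open. Plywood 150 x 160 x 8 mm plus two 4 mm battens on top, 0.15 to 0.3 kg, with a tab 30 wide (case y), 45 long, 8 mm thick in the middle of its front edge. Turns freely about its hinge on top of the back wall, opening upward and away from the robot; let go at 60 degrees it falls shut.
- side_left_tab (a point): Grip point in the left side's tab: 108 mm from its hinge line, 28 mm beyond the panel's edge, 17 mm short of the tab's end, at half thickness. The tab can be pinched across its 30 mm width from above at any panel angle and turns between the fingers. Axes as case when the side lies level; they turn with it.
- side_right_tab (a point): The same point on the right side's tab.
- lid_tab (a point): Grip point in the lid's tab: 178 mm from the hinge line, 28 mm beyond the lid's front edge, 17 mm short of the tab's end, at half thickness (4 mm above the hinge line when shut, 90 mm above the table). The tab can be pinched across its 30 mm width from above and turns between the fingers. Axes as case when the lid is shut.
- lid_hinge (a point): Middle of the lid's hinge line, which is parallel to case y: 75 mm behind the case's centre, 86 mm above the table.
- cup: Bystander: white paper cup, 76 mm across, 85 mm tall, beyond the case; origin at the centre of its underside.
- jar: Bystander: glass jar with black cap, 64 mm across, 85 mm tall, beyond the case; origin at the centre of its underside.
- pigment: Bystander: small white dropper bottle with black cap, 34 mm across, 85 mm tall, on the robot's side of the case, off to its right; origin at the centre of its underside.

How it is judged:
By the outcome, as a careful person would: the job done as asked, in the order asked, and still so for the second after the job is handed in, while the arm keeps its last pose, push and grip.
It also fails if it takes over 58 s, if anything falls off the work surface, if the arm or the gripper's body presses on something with over 40 N, if the wrist force passes 120 N, or if a joint passes its speed limit or range.

## Working session

There is one attempt and no reset: what is moved stays moved. The work goes in short steps, Python scripts to look and compute and a tool call to move; the robot and the scene stay as the last step left them, time stands still between calls to the robot, and variables do not carry over. Pictures are saved under pics/ and viewed, at most 10 in all, crops included, and the job is handed in when it is done.

Besides the shell and the picture viewer there is one more tool, called after "Call:" in YAML: its name, and indented under it one key for each argument. servo_tool: Moves the arm, as the interface text tells. Its arguments: {"type":"object","properties":{"rows":{"type":"array","items":{"type":"number"}}},"required":["rows"]}

```bash
ls; mkdir -p pics; python3 - <<'E'
from bench import bot
import cv2,numpy as np
s=bot.observe();print(s['tool_pos'],s['tcp_rot'],s['time_s'],s['grip_width'],bot.grip_depth)
for n in("top","side"):
    p,d=bot.snapshot(n);cv2.imwrite(f"pics/{n}0.png",p);np.save(f"pics/{n}0.npy",d)
    c=bot.camera_params(n);print(n,c)
E
```

```text
pics
[ 0.22062764 -0.61066054  0.225647  ] [[ 9.40458445e-01  3.39908124e-01 -6.16428864e-04]
 [ 3.39908677e-01 -9.40456559e-01  1.88458083e-03]
 [ 6.08597661e-05 -1.98189948e-03 -9.99998034e-01]] 0.0 1.003886931996635 0.0188
top {'fx': 436.94576284468366, 'fy': 436.94576284468366, 'cx': 272.6180086927248, 'cy': 208.89408937663524, 'camera_from_world': array([[-0.01879498, -0.99981073, -0.00502498, -0.04472625],
       [-0.99792175,  0.01906883, -0.0615513 ,  0.52057429],
       [ 0.06163547,  0.00385768, -0.99809127,  1.30256816],
       [ 0.        ,  0.        ,  0.        ,  1.        ]])}
side {'fx': 408.7606244217089, 'fy': 408.7606244217089, 'cx': 279.64547007610935, 'cy': 202.88982822129623, 'camera_from_world': array([[ 0.94863902, -0.31598629, -0.01538448, -0.52466991],
       [-0.25654527, -0.73991117, -0.62186493,  0.12990387],
       [ 0.18511765,  0.59387215, -0.78297339,  0.97884034],
       [ 0.        ,  0.        ,  0.        ,  1.        ]])}
```

View pics/top0.png

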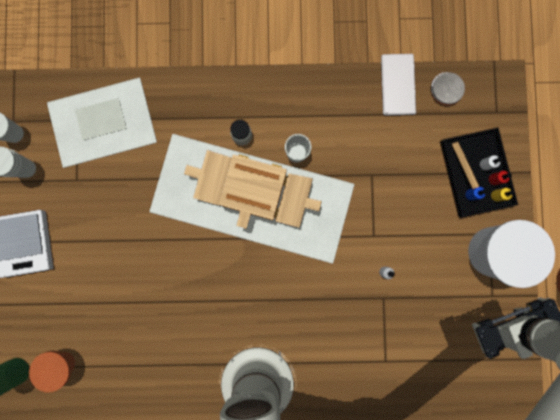

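View pics/side0.png

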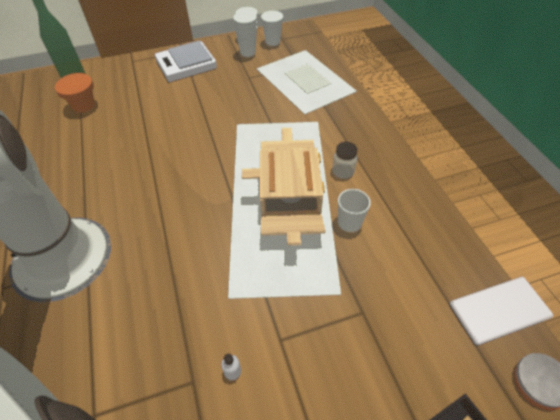

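The top view shows the case at about (255,188), with its tabs at (192,170) left, (313,204) right and (244,220) for the lid. The jar is at (241,130), the cup at (298,148) and the pigment bottle at (388,272). Next I'll measure from depth.

```bash
cat > h.py <<'E'
import numpy as np
from bench import bot
def cloud(n,d):
    c=bot.camera_params(n);T=np.linalg.inv(c['camera_from_world'])
    v,u=np.indices(d.shape)
    P=np.stack([(u-c['cx'])/c['fx']*d,(v-c['cy'])/c['fy']*d,d],-1)
    return P@T[:3,:3].T+T[:3,3]
E
python3 - <<'E'
from h import *; import cv2
np.set_printoptions(precision=4,suppress=True)
d=np.load('pics/top0.npy');W=cloud('top',d)
for n,(u,v) in dict(lt=(190,170),lp=(210,176),rp=(296,199),rt=(314,204),lid=(256,187),lidtab=(244,222),jar=(241,128),cup=(298,148),pig=(390,273),paper=(180,205)).items():
    print(n,W[v,u],np.median(W[v-1:v+2,u-1:u+2].reshape(-1,3),0))
z=W[...,2];m=(z>.075)&(z<.115);m[:140]=0;m[240:]=0;m[:,:180]=0;m[:,330:]=0
k,l,s,c=cv2.connectedComponentsWithStats(m.astype(np.uint8))
for i in range(1,k):
    if s[i,4]>50:
        p=W[l==i][:,:2].astype(np.float32);print(s[i],cv2.minAreaRect(p),np.percentile(W[l==i][:,2],[5,50,95]))
# full wood footprint: height over 15mm
m=(z>.012)&(z<.13);m[:145]=0;m[250:]=0;m[:,:160]=0;m[:,340:]=0
k,l,s,c=cv2.connectedComponentsWithStats(m.astype(np.uint8))
for i in range(1,k):
    if s[i,4]>30: print(s[i],cv2.minAreaRect(W[l==i][:,:2].astype(np.float32)))
# lengthwise profile along tab line
for t in np.linspace(0,1,26):
    u=int(round(186+t*134));v=int(round(169+t*37));print((u,v),W[v,u])
E
```

```text
lt [0.6375 0.1876 0.0495] [0.6374 0.1879 0.0479]
lp [0.6202 0.1304 0.0372] [0.6203 0.1305 0.0365]
rp [ 0.5456 -0.1242  0.0474] [ 0.5456 -0.1242  0.0464]
rt [ 0.5282 -0.1749  0.0695] [ 0.5281 -0.1749  0.0699]
lid [ 0.5781 -0.0088  0.0949] [ 0.5781 -0.0088  0.0949]
lidtab [0.4792 0.0269 0.094 ] [0.4792 0.0269 0.094 ]
jar [0.7517 0.0322 0.0846] [0.7517 0.0324 0.0846]
cup [ 0.7062 -0.136   0.0038] [ 0.7059 -0.136   0.0054]
pig [ 0.327  -0.3845  0.0812] [ 0.327  -0.3836  0.0846]
paper [0.5379 0.2284 0.0004] [ 0.5379  0.2287 -0.0007]
[285 140  26  20  72] ((0.6860003471374512, -0.13022249937057495), (0.0567985400557518, 0.07294251769781113), 0.6004495024681091) [0.0776 0.0839 0.0872]
[ 218  154   69   74 3147] ((0.5630620121955872, 0.007560528814792633), (0.16313178837299347, 0.2012368142604828), 73.58364868164062) [0.0895 0.094  0.0992]
[285 145  26  17 124] ((0.6843169331550598, -0.1301189661026001), (0.05343029275536537, 0.07274997979402542), 0.14885835349559784)
[ 184  150  138   78 6164] ((0.5639221668243408, 0.010785877704620361), (0.41243427991867065, 0.2010534256696701), 73.7370376
[... 230 characters left out ...]
 0.1072 0.0319]
(224, 179) [0.6122 0.0902 0.024 ]
(229, 181) [0.5964 0.0676 0.0979]
(234, 182) [0.5939 0.0539 0.0922]
(240, 184) [0.5876 0.0367 0.0944]
(245, 185) [0.5849 0.0227 0.091 ]
(250, 187) [0.5786 0.0084 0.0928]
(256, 188) [ 0.5749 -0.0089  0.0979]
(261, 190) [ 0.5693 -0.0228  0.0942]
(266, 191) [ 0.5666 -0.0369  0.0903]
(272, 193) [ 0.5602 -0.054   0.0934]
(277, 194) [ 0.557  -0.0681  0.094 ]
(282, 196) [ 0.5571 -0.0835  0.0274]
(288, 197) [ 0.5526 -0.1009  0.0407]
(293, 199) [ 0.5463 -0.1156  0.0415]
(299, 200) [ 0.5426 -0.1331  0.0458]
(304, 202) [ 0.5351 -0.1465  0.0633]
(309, 203) [ 0.5318 -0.1609  0.0639]
(315, 205) [ 0.5249 -0.1772  0.0747]
(320, 206) [ 0.5264 -0.1989  0.0046]
```

```bash
cat > fit.py <<'E'
from h import *; import cv2
from scipy.optimize import least_squares
np.set_printoptions(precision=4,suppress=True)
d=np.load('pics/top0.npy');W=cloud('top',d)
z=W[...,2];reg=np.zeros(z.shape,bool);reg[150:240,180:330]=1;reg[:160,278:]=0
P=W[reg];
lid=P[(P[:,2]>.082)]
# lid outline fit by minAreaRect w/o tab: iterate yaw by best occupancy
def T(p,a,x,y):
    c,s=np.cos(a),np.sin(a);q=p[:,:2]-[x,y];return np.c_[q@[c,s],q@[-s,c],p[:,2]]
wood=P[P[:,2]>.015]
best=None
from itertools import product
def inside(q,z):
    X,Y=q[:,0],q[:,1]
    return ((abs(X)<.0755)&(abs(Y)<.08))|((X<-.075)&(X>-.12)&(abs(Y)<.015))
allp=P
for a in np.radians(np.arange(-20,-12,.25)):
  for x in np.arange(.575,.596,.001):
    for y in np.arange(-.01,.012,.001):
      i=inside(T(lid,a,x,y),0).sum()
      if best is None or i>best[0]: best=(i,a,x,y);tie=[best]
      elif i==best[0]: tie.append((i,a,x,y))
t=np.mean(tie,0);print(len(lid),best,len(tie),t[0],np.degrees(t[1]),t[2:])
a,x,y=t[1:]
q=T(P,a,x,y)
L=T(lid,a,x,y);b=L[abs(L[:,0])<.06];print('lid y ext',np.percentile(b[:,1],[.5,99.5]));
for n,sg in(('left',1),('right',-1)):
    m=(q[:,1]*sg>.1)&(q[:,1]*sg<.215)&(abs(q[:,0])<.07)&(q[:,2]>.02)
    r=q[m];h=r[:,1]*sg-.088
    # top surface offset 4mm above mid plane through hinge: -sin*h+cos*(z-.024)=.004
    f=least_squares(lambda p:-np.sin(p[0])*h+np.cos(p[0])*(r[:,2]-.024)-p[1],[.2,.004],loss='soft_l1',f_scale=.003)
    g=least_squares(lambda p:-np.sin(p[0])*h+np.cos(p[0])*(r[:,2]-.024)-.004,[.2],loss='soft_l1',f_scale=.003)
    tb=r[(h>.085)]
    print(n,len(r),np.degrees(f.x[0]),f.x[1],np.degrees(g.x[0]),'tab x ext',np.percentile(tb[:,0],[1,50,99]),'far',np.percentile(h,99.5))
tb=L[L[:,0]<-.08];print('lidtab',np.percentile(tb[:,1],[1,50,99]),np.percentile(tb[:,0],[1]))
E
python3 fit.py
```

```text
3218 (np.int64(3096), np.float64(-0.2923426497090502), np.float64(0.582), np.float64(0.0019999999999999896)) 1 3096.0 -16.75 [0.582 0.002]
lid y ext [-0.0793  0.0796]
left 1215 11.453363941922392 0.0037045364270022287 11.200344216491635 tab x ext [-0.0155 -0.001   0.0142] far 0.11957828601277658
right 1141 24.02476937135622 0.00397932852295449 24.007377402030393 tab x ext [-0.0152 -0.0006  0.0144] far 0.11266556039195744
lidtab [-0.1004 -0.0071  0.0149] [-0.1199]
```

Case pose: (0.582, 0.002), yaw −16.75°. The left side is at about 11°, the right at 24°, and the sizes match the ones given. I'll turn the tool onto the case axes and hover over the right tab.

Call:
servo_tool:
  rows: [0,0,0,0,0,-10.7,1,0,0,0,0,0,-10.7,1,0,0,0,0,0,-10.7,1,0,0,0,0,0,-10.7,1,0,0,0,0,0,-10.7,1,0.042,0.0141,0,0,0,0,1,0.042,0.0141,0,0,0,0,1,0.042,0.0141,0,0,0,0,1,0.042,0.0141,0,0,0,0,1,0.042,0.0141,0,0,0,0,1,0.042,0.0141,0,0,0,0,1,0.042,0.0141,0,0,0,0,1,0.042,0.0141,0,0,0,0,1,0.042,0.0141,0,0,0,0,1,0.042,0.0141,0,0,0,0,1,0.042,0.0141,0,0,0,0,1,0.042,0.0141,0,0,0,0,1,0,0,0,0,0,0,1]

```text
time_s: 2.35
tool_pos: [0.5291, -0.172, 0.2269]
tcp_rot: [[0.279, 0.96, 0.001], [0.96, -0.279, 0.002], [0.003, 0.001, -1.0]]
force: [-0.8, -0.5, 1.0]
grip_width: 0.999
grip_force: 0.0
```

```bash
cat >> h.py <<'E'
A=np.radians(-16.75);C=np.array([[np.cos(A),-np.sin(A),0],[np.sin(A),np.cos(A),0],[0,0,1]]);O=np.array([.582,.002,0])
np.set_printoptions(precision=4,suppress=True)
def st():
    s=bot.observe();R=C.T@s['tcp_rot'];p=C.T@(s['tool_pos']-O);g=p-R[:,2]*bot.grip_depth
    print('t',s['time_s'],'tcp case',p,'grasp',g,'yaw',np.degrees(np.arctan2(R[1,0],R[0,0])),'z',R[:,2],'F',C.T@s['force'],'w',s['grip_width'],s['grip_force'],'q',s['joint_positions'])
E
python3 - <<'E'
from h import *; import cv2
st()
p,d=bot.snapshot('wrist');cv2.imwrite('pics/w1.png',p);np.save('pics/w1.npy',d)
W=(cloud('wrist',d)-O)@C
r=W[(abs(W[...,0])<.07)&(W[...,1]<-.1)&(W[...,1]>-.215)&(W[...,2]>.03)&(W[...,2]<.1)&(d>0)]
for lo in np.arange(-.21,-.1,.012):
    k=r[(r[:,1]>=lo)&(r[:,1]<lo+.012)]
    if len(k)>5: print(lo,len(k),np.percentile(k[:,0],[2,98]),np.median(k[:,2]))
E
```

```text
t 2.35 tcp case [-0.0005 -0.1818  0.2269] grasp [-0.0005 -0.1819  0.2457] yaw 90.54025460372404 z [ 0.0006  0.0026 -1.    ] F [-0.6497 -0.7047  0.9714] w 0.998759389072964 0.0 q [ 0.9053  0.4085 -0.8063  1.7808  0.3262  1.0912 -0.2956]
-0.21 216 [-0.0164  0.0119] 0.07704867922998654
-0.19799999999999998 321 [-0.0166  0.0119] 0.07243080297193094
-0.18599999999999997 322 [-0.0167  0.0119] 0.0670024320354271
-0.17399999999999996 679 [-0.0658  0.0659] 0.059626690341587296
-0.16199999999999995 1470 [-0.0671  0.0674] 0.05617093947220286
-0.14999999999999994 1390 [-0.0674  0.0668] 0.05066390511892849
-0.13799999999999993 1401 [-0.0668  0.0671] 0.045205667898684854
-0.12599999999999992 1383 [-0.0672  0.0673] 0.03974797059460006
-0.11399999999999991 1357 [-0.0675  0.0675] 0.03425250035171418
-0.1019999999999999 193 [-0.067   0.0669] 0.031094241803931166
```

```bash
cat > w.py <<'E'
from h import *
st()
W0=None
p,d=bot.snapshot('wrist');np.save('pics/w.npy',d)
W=(cloud('wrist',d)-O)@C
import sys
s=int(sys.argv[1])
for lo in np.arange(.1,.22,.012):
    k=W[(abs(W[...,0])<.07)&(s*W[...,1]>=lo)&(s*W[...,1]<lo+.012)&(W[...,2]>.025)&(W[...,2]<.11)&(d>0)]
    if len(k)>5: print(lo+.006,len(k),np.percentile(k[:,0],[2,98]),np.median(k[:,2]),(s*k[:,1]).max())
E
python3 w.py -1
```

```text
t 2.4 tcp case [-0.001  -0.1847  0.2265] grasp [-0.001  -0.1848  0.2453] yaw 90.36412722152565 z [-0.0005  0.0008 -1.    ] F [0.4379 0.2383 0.3879] w 0.9997436977482232 0.0 q [ 0.9076  0.4082 -0.804   1.7814  0.327   1.0917 -0.2947]
0.10600000000000001 1373 [-0.0674  0.0671] 0.03407154323295747 0.11199653599540763
0.11800000000000001 1393 [-0.0671  0.0668] 0.03952839653726847 0.12397577476828067
0.13 1373 [-0.067   0.0675] 0.04505409781068437 0.13571202794294168
0.14200000000000002 1431 [-0.0675  0.0673] 0.05048763861657485 0.14799587653468824
0.154 1454 [-0.0672  0.0668] 0.05594094992975582 0.15986527929180933
0.16599999999999998 811 [-0.0659  0.0663] 0.05956345146008951 0.17194798179961013
0.178 312 [-0.0159  0.0126] 0.06677139172104923 0.1839583062412651
0.19 319 [-0.0158  0.0126] 0.07217167461464974 0.19598935614145674
0.20199999999999999 265 [-0.0157  0.0125] 0.07670899811917331 0.20733985898496773
```

Call:
servo_tool:
  rows: [-0.001,-0.001,0.035,0,0,0,1,0,0,0.035,0,0,0,1,0,0,0.035,0,0,0,1,0,0,0.035,0,0,0,1,0,0,0.025,0,0,0,1,0,0,0.013,0,0,0,1,0,0,0,0,0,0,1,0,0,0,0,0,0,0,0,0,0,0,0,0,0,0,0,0,0,0,0,0,0,0,0,0,0,0,0,0,0,0,0,0,0,0]

```text
time_s: 3.95
tool_pos: [0.5261, -0.1775, 0.0489]
tcp_rot: [[0.286, 0.958, 0.0], [0.958, -0.286, -0.0], [-0.0, 0.0, -1.0]]
force: [0.5, -0.2, 0.1]
grip_width: 0.508
grip_force: 0.0
```

```bash
python3 -c "
from h import *
st()"
```

```text
t 3.95 tcp case [-0.0018 -0.188   0.0489] grasp [-0.0018 -0.1879  0.0677] yaw 90.125013877955 z [ 0.0002 -0.0001 -1.    ] F [ 0.5125 -0.0886  0.1495] w 0.5080472357090325 0.0 q [ 0.7843  0.6396 -0.6541  1.9081  0.5442  0.7776 -0.4645]
```

Call:
servo_tool:
  rows: [0,0,0,0,0,0,0,0,0,0,0,0,0,0,0,0,0,0,0,0,0,0,0,0,0,0,0,0]

```text
time_s: 4.45
tool_pos: [0.5273, -0.1777, 0.0491]
tcp_rot: [[0.286, 0.958, 0.002], [0.958, -0.286, -0.0], [0.0, 0.002, -1.0]]
force: [4.9, -1.3, -1.5]
grip_width: 0.319
grip_force: 30.0
```

```bash
python3 -c "
from h import *
st()
for a0,n in((24,14),(11.3,16)):
  a=np.radians(np.linspace(a0,92,n+1));print(np.c_[-np.diff(.108*np.cos(a)),-np.diff(.108*np.sin(a))].tolist().__repr__() and np.round(np.c_[-np.diff(.108*np.cos(a)),-np.diff(.108*np.sin(a))],4).tolist())
"
```

```text
t 4.45 tcp case [-0.0006 -0.1878  0.0491] grasp [-0.0007 -0.1878  0.0679] yaw 90.12250920156069 z [ 0.0022  0.0004 -1.    ] F [ 5.0239  0.1712 -1.4985] w 0.319041363623877 29.99881088733673 q [ 0.7842  0.6398 -0.6542  1.907   0.5446  0.7764 -0.4645]
[[0.0041, -0.0082], [0.0048, -0.0078], [0.0054, -0.0074], [0.006, -0.0069], [0.0066, -0.0064], [0.0071, -0.0058], [0.0075, -0.0052], [0.008, -0.0045], [0.0083, -0.0038], [0.0086, -0.0031], [0.0088, -0.0024], [0.009, -0.0016], [0.0091, -0.0008], [0.0092, -0.0001]]
[[0.0023, -0.0092], [0.0031, -0.009], [0.0039, -0.0087], [0.0046, -0.0083], [0.0053, -0.0079], [0.006, -0.0074], [0.0066, -0.0068], [0.0072, -0.0062], [0.0077, -0.0056], [0.0082, -0.0049], [0.0086, -0.0041], [0.0089, -0.0034], [0.0092, -0.0026], [0.0093, -0.0017], [0.0095, -0.0009], [0.0095, -0.0001]]
```

Call:
servo_tool:
  rows: [0.0041,0.001,-0.0082,0,0,0,0,0.0048,0,-0.0078,0,0,0,0,0.0054,0,-0.0074,0,0,0,0,0.006,0,-0.0069,0,0,0,0,0.0066,0,-0.0064,0,0,0,0,0.0071,0,-0.0058,0,0,0,0,0.0075,0,-0.0052,0,0,0,0,0.008,0,-0.0045,0,0,0,0,0.0083,0,-0.0038,0,0,0,0,0.0086,0,-0.0031,0,0,0,0,0.0088,0,-0.0024,0,0,0,0,0.009,0,-0.0016,0,0,0,0,0.0091,0,-0.0008,0,0,0,0,0.0092,0,-0.0001,0,0,0,0,0,0,0,0,0,0,0,0,0,0,0,0,0,0]

```text
time_s: 6.45
tool_pos: [0.5563, -0.0805, 0.1136]
tcp_rot: [[0.287, 0.958, -0.0], [0.958, -0.287, -0.002], [-0.002, 0.0, -1.0]]
force: [0.7, -3.4, 5.8]
grip_width: 0.322
grip_force: 30.0
```

```bash
python3 -c "
from h import *
st()"
```

```text
t 6.45 tcp case [-0.0008 -0.0865  0.1136] grasp [-0.0008 -0.0864  0.1324] yaw 90.08770983056709 z [ 0.0005 -0.0017 -1.    ] F [ 1.6417 -3.0563  5.8018] w 0.3217695771029895 30.000766217708588 q [ 0.6544  0.56   -0.7247  1.8611  0.4693  0.898  -0.5861]
```

Call:
servo_tool:
  rows: [0.002,0,0,0,0,0,0,0.002,0,0,0,0,0,0,0.002,0,0,0,0,0,0,0,0,0,0,0,0,0,0,0,0,0,0,0,0]

```text
time_s: 7.08
tool_pos: [0.5578, -0.0757, 0.1134]
tcp_rot: [[0.287, 0.958, -0.0], [0.958, -0.287, -0.003], [-0.003, 0.0, -1.0]]
force: [1.5, -4.7, 6.1]
grip_width: 0.326
grip_force: 30.0
```

```bash
python3 -c "
from h import *
st()"
```

```text
t 7.075 tcp case [-0.0008 -0.0814  0.1134] grasp [-0.0008 -0.0813  0.1322] yaw 90.0484428745668 z [ 0.0003 -0.0026 -1.    ] F [ 2.8215 -4.0866  6.141 ] w 0.3255190007196601 30.00080019235611 q [ 0.644   0.5616 -0.724   1.8589  0.4708  0.8994 -0.5968]
```

Call:
servo_tool:
  rows: [0.002,0,0,0,0,0,0,0.002,0,0,0,0,0,0,0,0,0,0,0,0,0,0,0,0,0,0,0,0]

```text
time_s: 7.58
tool_pos: [0.5578, -0.0755, 0.1133]
tcp_rot: [[0.29, 0.957, -0.003], [0.957, -0.29, -0.007], [-0.007, -0.001, -1.0]]
force: [-3.1, -11.1, 8.1]
grip_width: 0.327
grip_force: 30.0
```

```bash
python3 - <<'E'
from h import *; import cv2
st()
for n in ('top','side'):
    p,d=bot.snapshot(n);np.save(f'pics/{n}1.npy',d)
    cv2.imwrite(f'pics/{n}1.png',cv2.resize(p[60:340,140:420],(600,600),interpolation=2))
    W=(cloud(n,d)-O)@C
    q=W[(d>0)&(abs(W[...,0])<.07)&(abs(W[...,0])>.035)&(W[...,1]<-.06)&(W[...,1]>-.12)&(W[...,2]>.03)&(W[...,2]<.108)]
    for lo in np.arange(.03,.108,.012):
        k=q[(q[:,2]>=lo)&(q[:,2]<lo+.012)]
        if len(k)>3: print(n,lo,len(k),np.percentile(k[:,1],[5,50,95]))
E
```

```text
t 7.575 tcp case [-0.0008 -0.0812  0.1133] grasp [-0.0008 -0.081   0.1321] yaw 89.91734066086502 z [-0.0007 -0.0074 -1.    ] F [  0.2656 -11.5131   8.0797] w 0.32698130925984153 30.002974569797516 q [ 0.6382  0.5619 -0.7212  1.8574  0.4738  0.9029 -0.6037]
side 0.03 89 [-0.0924 -0.0907 -0.0889]
side 0.041999999999999996 95 [-0.0919 -0.0903 -0.0886]
side 0.05399999999999999 84 [-0.0915 -0.0899 -0.0881]
side 0.06599999999999999 90 [-0.0917 -0.0898 -0.0879]
side 0.07799999999999999 103 [-0.0912 -0.0893 -0.0878]
side 0.08999999999999998 234 [-0.0902 -0.0707 -0.0611]
side 0.10199999999999998 100 [-0.09   -0.0867 -0.081 ]
```

The right side is against its stop: the force rose with no further travel, and the face measures 91.7°. I'll release it and move over to the left tab.

Call:
servo_tool:
  rows: [-0.005,0,0,0,0,0,0,0,0,0,0,0,0,1,0,0,0,0,0,0,1,0,0,0,0,0,0,1,0,0,0,0,0,0,1,0,0,-0.02,0,0,0,1,0,0,-0.035,0,0,0,1,0,0,-0.035,0,0,0,1,0.025,0,0,0,0,0,1,0.04,0,0,0,0,0,1,0.05,0,0,0,0,0,1,0.05,0,0,0,0,0,1,0.05,0,0,0,0,0,1,0.04,0,0,0,0,0,1,0.02,0,0,0,0,0,1,0,0,0,0,0,0,1,0,0,0,0,0,0,1,0,0,0,0,0,0,1]

```text
time_s: 9.93
tool_pos: [0.6367, 0.1862, 0.2027]
tcp_rot: [[0.289, 0.957, -0.0], [0.957, -0.289, -0.001], [-0.001, 0.0, -1.0]]
force: [0.8, 0.0, -0.1]
grip_width: 0.999
grip_force: 0.0
```

```bash
python3 w.py 1; python3 - <<'E'
from h import *
n='side';p,d=bot.snapshot(n);W=(cloud(n,d)-O)@C
q=W[(d>0)&(abs(W[...,0])<.07)&(W[...,1]<-.075)&(W[...,1]>-.2)&(W[...,2]>.03)&(W[...,2]<.14)]
for lo in np.arange(.03,.14,.012):
    k=q[(q[:,2]>=lo)&(q[:,2]<lo+.012)]
    if len(k)>3: print(n,lo,len(k),np.percentile(k[:,1],[5,50,95]))
E
```

```text
t 9.925 tcp case [-0.0007  0.1921  0.2027] grasp [-0.0007  0.1922  0.2215] yaw 89.95666583793744 z [ 0.0003 -0.0014 -1.    ] F [ 0.7367  0.2355 -0.1296] w 0.9988384274117897 0.0 q [ 0.1901  0.6318 -0.7692  1.5281  0.4635  1.1717 -0.9584]
0.10600000000000001 905 [-0.0673  0.067 ] 0.03193138776063509 0.11199956917117382
0.11800000000000001 962 [-0.067   0.0671] 0.03434990657948747 0.1239938161960159
0.13 980 [-0.0671  0.067 ] 0.036749888971018746 0.1359894369344744
0.14200000000000002 1066 [-0.0671  0.0673] 0.039296306339793724 0.14788820529070273
0.154 1097 [-0.0673  0.0671] 0.041751681270555896 0.15992311317957633
0.16599999999999998 832 [-0.0666  0.0665] 0.04320618768885884 0.17195928339162062
0.178 256 [-0.0165  0.0123] 0.046752999747849106 0.18393924768479
0.19 280 [-0.0167  0.0121] 0.049148203040295074 0.19597528837226294
0.20199999999999999 298 [-0.0169  0.0118] 0.05162375886538198 0.20799147327225267
0.21399999999999997 63 [-0.0157  0.0116] 0.049302571736628664 0.20954146614593683
side 0.03 169 [-0.0928 -0.0909 -0.0889]
side 0.041999999999999996 182 [-0.0922 -0.0906 -0.0889]
side 0.05399999999999999 181 [-0.0921 -0.0903 -0.0884]
side 0.06599999999999999 189 [-0.0918 -0.0901 -0.0881]
side 0.07799999999999999 191 [-0.0917 -0.0898 -0.088 ]
side 0.08999999999999998 197 [-0.0913 -0.0896 -0.0877]
side 0.10199999999999998 200 [-0.0909 -0.088  -0.0827]
side 0.11399999999999998 43 [-0.0906 -0.0889 -0.0873]
side 0.12599999999999997 46 [-0.0909 -0.0889 -0.0871]
side 0.13799999999999996 6 [-0.0895 -0.089  -0.0876]
```

Call:
servo_tool:
  rows: [0,0,0.035,0,0,0,1,0,0,0.035,0,0,0,1,0,0,0.035,0,0,0,1,0,0,0.035,0,0,0,1,0,0,0.023,0,0,0,1,0,0,0.013,0,0,0,1,0,0,0,0,0,0,1,0,0,0,0,0,0,0,0,0,0,0,0,0,0,0,0,0,0,0,0,0,0,0,0,0,0,0,0,0,0,0,0,0,0,0,0,0,0,0,0,0,0,0,0,0,0,0,0,0,0,0,0,0,0,0,0]

```text
time_s: 11.9
tool_pos: [0.6368, 0.1887, 0.0267]
tcp_rot: [[0.286, 0.958, 0.0], [0.958, -0.286, 0.0], [0.0, 0.0, -1.0]]
force: [1.1, -0.5, 0.1]
grip_width: 0.321
grip_force: 30.0
```

```bash
python3 -c "
from h import *
st()"
```

```text
t 11.9 tcp case [-0.0014  0.1945  0.0267] grasp [-0.0014  0.1945  0.0455] yaw 90.10657968587702 z [ 0.0004  0.0002 -1.    ] F [ 1.1533 -0.1574  0.1058] w 0.32138681519318335 29.999487698078156 q [ 0.1179  0.8287 -0.6557  1.6273  0.6112  0.8998 -1.0626]
```

Call:
servo_tool:
  rows: [-0.0023,0,-0.0092,0,0,0,0,-0.0031,0,-0.009,0,0,0,0,-0.0039,0,-0.0087,0,0,0,0,-0.0046,0,-0.0083,0,0,0,0,-0.0053,0,-0.0079,0,0,0,0,-0.006,0,-0.0074,0,0,0,0,-0.0066,0,-0.0068,0,0,0,0,-0.0072,0,-0.0062,0,0,0,0,-0.0077,0,-0.0056,0,0,0,0,-0.0082,0,-0.0049,0,0,0,0,-0.0086,0,-0.0041,0,0,0,0,-0.0089,0,-0.0034,0,0,0,0,-0.0092,0,-0.0026,0,0,0,0,-0.0093,0,-0.0017,0,0,0,0,-0.0095,0,-0.0009,0,0,0,0,-0.0095,0,-0.0001,0,0,0,0,0,0,0,0,0,0,0,0,0,0,0,0,0,0]

```text
time_s: 14.15
tool_pos: [0.6058, 0.0851, 0.1157]
tcp_rot: [[0.285, 0.958, 0.003], [0.958, -0.285, 0.002], [0.002, 0.002, -1.0]]
force: [2.1, 1.5, 7.2]
grip_width: 0.323
grip_force: 30.0
```

Call:
servo_tool:
  rows: [-0.002,0,0,0,0,0,0,-0.002,0,0,0,0,0,0,0,0,0,0,0,0,0,0,0,0,0,0,0,0]

```text
time_s: 14.65
tool_pos: [0.605, 0.0823, 0.1157]
tcp_rot: [[0.285, 0.959, 0.003], [0.959, -0.285, 0.003], [0.004, 0.002, -1.0]]
force: [2.7, 3.7, 7.1]
grip_width: 0.326
grip_force: 30.0
```

```bash
python3 -c "
from h import *
st()"
```

```text
t 14.65 tcp case [-0.0011  0.0835  0.1157] grasp [-0.0011  0.0835  0.1345] yaw 90.2145506348398 z [ 0.0024  0.0037 -1.    ] F [1.4912 4.2841 7.0703] w 0.32633650476992027 30.0023290514946 q [ 0.3625  0.6407 -0.7425  1.7396  0.513   0.9614 -0.8705]
```

Call:
servo_tool:
  rows: [-0.002,0,0,0,0,0,0,-0.002,0,0,0,0,0,0,0,0,0,0,0,0,0,0,0,0,0,0,0,0]

```text
time_s: 15.15
tool_pos: [0.6038, 0.0782, 0.1156]
tcp_rot: [[0.285, 0.959, 0.003], [0.959, -0.285, 0.002], [0.003, 0.002, -1.0]]
force: [2.8, 2.3, 5.8]
grip_width: 0.326
grip_force: 30.0
```

Call:
servo_tool:
  rows: [-0.002,0,0,0,0,0,0,-0.001,0,0,0,0,0,0,0,0,0,0,0,0,0,0,0,0,0,0,0,0]

```text
time_s: 15.65
tool_pos: [0.6036, 0.0777, 0.1156]
tcp_rot: [[0.283, 0.959, 0.005], [0.959, -0.283, 0.006], [0.007, 0.003, -1.0]]
force: [5.6, 8.3, 2.6]
grip_width: 0.32
grip_force: 30.0
```

```bash
python3 -c "
from h import *
st()"
```

```text
t 15.65 tcp case [-0.0011  0.0787  0.1156] grasp [-0.0012  0.0786  0.1344] yaw 90.28445981726163 z [ 0.003  0.007 -1.   ] F [2.9911 9.5803 2.5661] w 0.3198036626834318 30.001139044761658 q [ 0.3745  0.6372 -0.7447  1.7466  0.5108  0.9554 -0.8607]
```

Call:
servo_tool:
  rows: [0.006,0,0,0,0,0,0,0,0,0,0,0,0,1,0,0,0,0,0,0,1,0,0,0,0,0,0,1,0,0,0,0,0,0,1,0,0,-0.02,0,0,0,1,0,0,-0.035,0,0,0,1,0,0,-0.035,0,0,0,1,0,0,-0.035,0,0,0,1,0,0,0,0,0,-10.7,1,0,0,0,0,0,0,1,0,0,0,0,0,0,1]

```text
time_s: 17.15
tool_pos: [0.6034, 0.0785, 0.2387]
tcp_rot: [[0.107, 0.994, -0.0], [0.994, -0.107, -0.0], [-0.0, -0.0, -1.0]]
force: [0.6, 0.3, 0.3]
grip_width: 1.001
grip_force: 0.0
```

```bash
python3 - <<'E'
from h import *; import cv2
st()
for n in ('wrist','top'):
    p,d=bot.snapshot(n);W=(cloud(n,d)-O)@C
    if n=='wrist': cv2.imwrite('pics/w2.png',p)
    q=W[(d>0)&(abs(W[...,0])<.07)&(W[...,1]>.07)&(W[...,1]<.11)&(W[...,2]>.1)&(W[...,2]<.16)]
    for lo in np.arange(.1,.16,.01):
        k=q[(q[:,2]>=lo)&(q[:,2]<lo+.01)]
        if len(k)>3: print(n,lo,len(k),np.percentile(k[:,0],[5,95]),np.percentile(k[:,1],[5,50,95]))
E
```

```text
t 17.15 tcp case [-0.0016  0.0794  0.2387] grasp [-0.0016  0.0794  0.2575] yaw 100.61738157184436 z [-0.0003 -0.0001 -1.    ] F [0.4721 0.4149 0.2546] w 1.0009956194329674 0.0 q [ 0.4518  0.5192 -0.8626  1.6373  0.4195  1.1816 -0.6152]
wrist 0.1 932 [-0.0643  0.0635] [0.0819 0.0861 0.0892]
wrist 0.11 75 [-0.0157  0.0104] [0.0886 0.089  0.0894]
wrist 0.12 82 [-0.0155  0.0107] [0.0885 0.0889 0.0892]
wrist 0.13 92 [-0.0154  0.0109] [0.0885 0.0888 0.089 ]
wrist 0.13999999999999999 367 [-0.0154  0.0113] [0.0815 0.0859 0.0888]
```

View pics/w2.png

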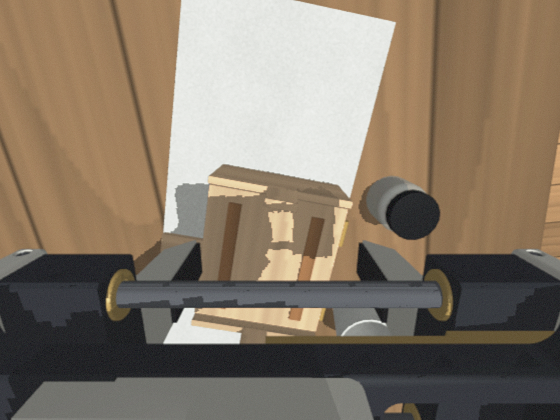

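Both sides are against their stops; the wrist view shows the left panel upright beside the lid and the jar untouched at (410,213). On to the lid tab.

Call:
servo_tool:
  rows: [0,0,0,0,0,-10.7,1,0,0,0,0,0,-10.7,1,0,0,0,0,0,-10.7,1,0,0,0,0,0,-10.7,1,0,0,0,0,0,-10.7,1,0,0,0,0,0,-10.7,1,0,0,0,0,0,-10.7,1,0,0,0,0,0,-4.5,1,0.025,-0.02,0,0,0,0,1,0.026,-0.02,0,0,0,0,1,0.026,-0.02,0,0,0,0,1,0.025,-0.02,0,0,0,0,1,0,0,0,0,0,0,1,0,0,0,0,0,0,1,0,0,0,0,0,0,1]

```text
time_s: 19.12
tool_pos: [0.4839, 0.0316, 0.2387]
tcp_rot: [[-0.959, 0.284, 0.001], [0.284, 0.959, 0.001], [-0.0, 0.001, -1.0]]
force: [0.7, 0.5, 0.3]
grip_width: 1.002
grip_force: 0.0
```

```bash
python3 - <<'E'
from h import *
st()
p,d=bot.snapshot('wrist');W=(cloud('wrist',d)-O)@C
q=W[(d>0)&(abs(W[...,1])<.07)&(W[...,0]<-.05)&(W[...,0]>-.14)&(W[...,2]>.075)&(W[...,2]<.11)]
for lo in np.arange(-.13,-.05,.008):
    k=q[(q[:,0]>=lo)&(q[:,0]<lo+.008)]
    if len(k)>3: print(lo,len(k),np.percentile(k[:,1],[3,97]),np.median(k[:,2]),k[:,0].min())
E
```

```text
t 19.125 tcp case [-0.1025  0.0001  0.2387] grasp [-0.1025  0.0001  0.2575] yaw -179.7737166190941 z [ 0.0004  0.0011 -1.    ] F [0.5116 0.6677 0.3433] w 1.0015130306522622 0.0 q [ 0.9573  0.4721 -1.3491  1.9241  0.5053  1.156   0.6979]
-0.122 231 [-0.0172  0.0111] 0.09338190865625601 -0.12199154320682731
-0.11399999999999999 215 [-0.0169  0.0111] 0.09371938296704224 -0.11383796156362046
-0.10599999999999998 205 [-0.0174  0.011 ] 0.09348897593179484 -0.1059954543870837
-0.09799999999999998 196 [-0.0174  0.0113] 0.09358806898638991 -0.09758618217518143
-0.08999999999999997 198 [-0.0175  0.0114] 0.09363694749325718 -0.08996723238911163
-0.08199999999999996 951 [-0.0655  0.0658] 0.09220658632200629 -0.0819379755212066
-0.07399999999999995 883 [-0.0655  0.066 ] 0.09362753103906218 -0.07399786916012317
-0.06599999999999995 875 [-0.0658  0.0657] 0.09363198162619657 -0.06598521683268878
-0.05799999999999994 1006 [-0.0654  0.065 ] 0.0948278563958041 -0.05799641490194173
```

Call:
servo_tool:
  rows: [0.001,-0.0015,0.035,0,0,0,1,0,0,0.035,0,0,0,1,0,0,0.035,0,0,0,1,0,0,0.03,0,0,0,1,0,0,0.02,0,0,0,1,0,0,0.0125,0,0,0,1,0,0,0,0,0,0,1,0,0,0,0,0,0,0,0,0,0,0,0,0,0,0,0,0,0,0,0,0,0,0,0,0,0,0,0,0,0,0,0,0,0,0,0,0,0,0,0,0,0,0,0,0,0,0,0,0,0,0,0,0,0,0,0]

```text
time_s: 21.05
tool_pos: [0.4819, 0.0305, 0.0711]
tcp_rot: [[-0.959, 0.284, 0.001], [0.284, 0.959, 0.001], [-0.0, 0.001, -1.0]]
force: [1.2, 2.0, -1.8]
grip_width: 0.321
grip_force: 30.0
```

```bash
python3 -c "
from h import *
st()
a=np.radians(np.linspace(0,60,17));x=-.178*np.cos(a)+.004*np.sin(a);z=.178*np.sin(a)+.004*np.cos(a)
print(np.round(np.c_[-np.diff(x),-np.diff(z)],4).tolist())"
```

```text
t 21.05 tcp case [-0.1041 -0.0016  0.0711] grasp [-0.1041 -0.0016  0.0899] yaw -179.75491005022454 z [ 0.0003  0.0011 -1.    ] F [ 0.5598  2.2355 -1.8068] w 0.32107197181489916 30.00115603208542 q [ 0.7217  0.6719 -1.0613  2.0669  0.7847  0.8757  0.4851]
[[-0.0006, -0.0116], [-0.0014, -0.0116], [-0.0022, -0.0114], [-0.0029, -0.0113], [-0.0036, -0.0111], [-0.0043, -0.0108], [-0.005, -0.0105], [-0.0057, -0.0101], [-0.0064, -0.0098], [-0.007, -0.0093], [-0.0076, -0.0088], [-0.0082, -0.0083], [-0.0087, -0.0078], [-0.0092, -0.0072], [-0.0096, -0.0066], [-0.01, -0.0059]]
```

Call:
servo_tool:
  rows: [-0.0006,0,-0.0116,0,0,0,0,-0.0014,0,-0.0116,0,0,0,0,-0.0022,0,-0.0114,0,0,0,0,-0.0029,0,-0.0113,0,0,0,0,-0.0036,0,-0.0111,0,0,0,0,-0.0043,0,-0.0108,0,0,0,0,-0.005,0,-0.0105,0,0,0,0,-0.0057,0,-0.0101,0,0,0,0,0,0,0,0,0,0,0]

```text
time_s: 22.18
tool_pos: [0.507, 0.0229, 0.1604]
tcp_rot: [[-0.959, 0.285, 0.001], [0.285, 0.959, 0.001], [-0.001, 0.001, -1.0]]
force: [3.2, 4.2, -2.7]
grip_width: 0.324
grip_force: 30.0
```

Call:
servo_tool:
  rows: [-0.0064,0,-0.0098,0,0,0,0,-0.007,0,-0.0093,0,0,0,0,-0.0076,0,-0.0088,0,0,0,0,-0.0082,0,-0.0083,0,0,0,0,-0.0087,0,-0.0078,0,0,0,0,-0.0092,0,-0.0072,0,0,0,0,-0.0096,0,-0.0066,0,0,0,0,-0.01,0,-0.0059,0,0,0,0,0,0,0,0,0,0,0,0,0,0,0,0,0,0,0,0,0,0,0,0,0]

```text
time_s: 23.55
tool_pos: [0.5694, 0.0043, 0.2231]
tcp_rot: [[-0.959, 0.284, -0.001], [0.284, 0.959, 0.0], [0.001, 0.0, -1.0]]
force: [0.1, 4.6, 0.4]
grip_width: 0.324
grip_force: 30.0
```

```bash
cat > c.py <<'E'
from h import *; import cv2,sys
st()
g=bot.observe();R=C.T@g['tcp_rot'];G=C.T@(g['tool_pos']-O)-R[:,2]*bot.grip_depth
r=np.array([.075-G[0],G[2]-.086]);print('angle by grip',np.degrees(np.arctan2(r[1],r[0])-np.arctan2(4,178)),'r',np.hypot(*r))
for n in('side','top'):
    p,d=bot.snapshot(n);cv2.imwrite(f'pics/{n}{sys.argv[1]}.png',cv2.resize(p[60:340,100:473],(800,600)))
    W=(cloud(n,d)-O)@C
    q=W[(d>0)&(abs(W[...,1])<.075)&(W[...,0]>-.02)&(W[...,0]<.07)&(W[...,2]>.1)&(W[...,2]<.235)]
    q=q[abs(q[:,1])>.045]
    if len(q)>20:
        from scipy.optimize import least_squares
        f=least_squares(lambda v:np.sin(v[0])*(.075-q[:,0])-np.cos(v[0])*(q[:,2]-.086)+v[1],[1.05,.008],loss='soft_l1',f_scale=.002)
        print(n,len(q),np.degrees(f.x[0]),f.x[1])
E
python3 c.py 3
```

```text
t 23.55 tcp case [-0.0127 -0.0015  0.2231] grasp [-0.0127 -0.0015  0.2419] yaw -179.72735991719665 z [-0.0009  0.0001 -1.    ] F [-1.2616  4.4503  0.3853] w 0.3240942446888899 30.000501573085785 q [ 0.8001  0.6173 -1.193   1.7458  0.6116  1.2114  0.7232]
angle by grip 59.355726269043494 r 0.17882800178824418
side 356 58.60327581585135 0.009112318939393418
top 47 55.67071416032943 0.010971182688330916
```

View pics/side3.png

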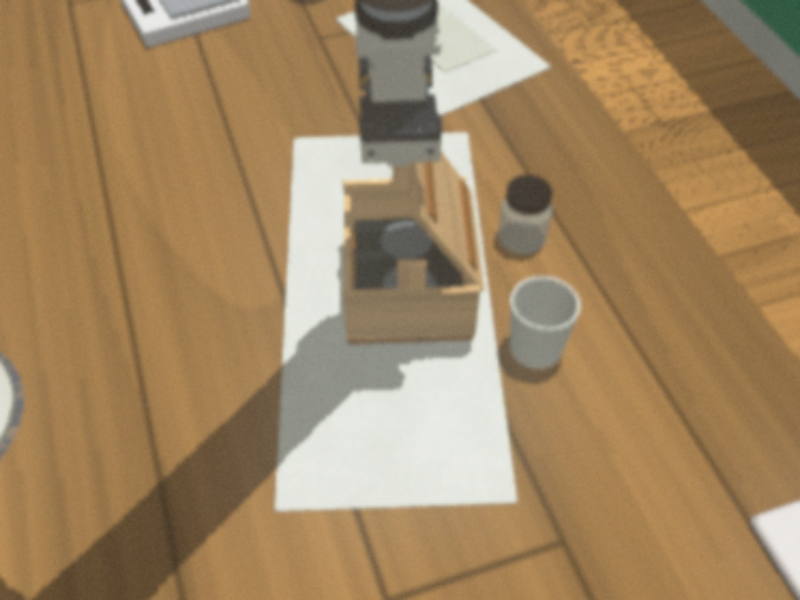

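The side view shows the lid open and gripped at about (430,160), both sides upright, and the cup (545,320) and jar (528,215) standing. I'll nudge the lid by about 1°.

Call:
servo_tool:
  rows: [-0.0024,0,-0.0014,0,0,0,0,0,0,0,0,0,0,0,0,0,0,0,0,0,0,0,0,0,0,0,0,0,0,0,0,0,0,0,0]

```text
time_s: 24.28
tool_pos: [0.5715, 0.0036, 0.2242]
tcp_rot: [[-0.959, 0.284, -0.001], [0.284, 0.959, 0.0], [0.002, 0.0, -1.0]]
force: [-1.2, 5.5, 0.4]
grip_width: 0.323
grip_force: 30.0
```

```bash
python3 c.py 4; python3 - <<'E'
from h import *
for n,(u,v) in dict(jar=(241,128),pig=(390,273)).items():
    p,d=bot.snapshot('top');print(n,cloud('top',d)[v,u])
n='side';p,d=bot.snapshot(n);W=(cloud(n,d)-O)@C
q=W[(d>0)&(abs(W[...,0])<.07)&(W[...,1]<-.075)&(W[...,1]>-.2)&(W[...,2]>.03)&(W[...,2]<.14)]
for lo in(.03,.078,.126):
    k=q[(q[:,2]>=lo)&(q[:,2]<lo+.012)];print(lo,np.median(k[:,1]))
E
```

```text
t 24.275 tcp case [-0.0106 -0.0015  0.2242] grasp [-0.0105 -0.0015  0.243 ] yaw -179.72265525059146 z [-0.0015  0.     -1.    ] F [-2.6934  4.9362  0.4313] w 0.32304668260105035 29.999410808086395 q [ 0.7978  0.6195 -1.1916  1.7391  0.6118  1.2161  0.7257]
angle by grip 60.137644422009785 r 0.17883094679142253
side 346 59.397790888067654 0.00895640631749711
top 35 57.055766134298814 0.010331483586048277
jar [ 0.6167 -0.0074  0.6219]
pig [ 0.3276 -0.3826  0.0884]
0.03 -0.09096211461872467
0.078 -0.08982577796074798
0.126 -0.08850036349705712
```

View pics/top4.png

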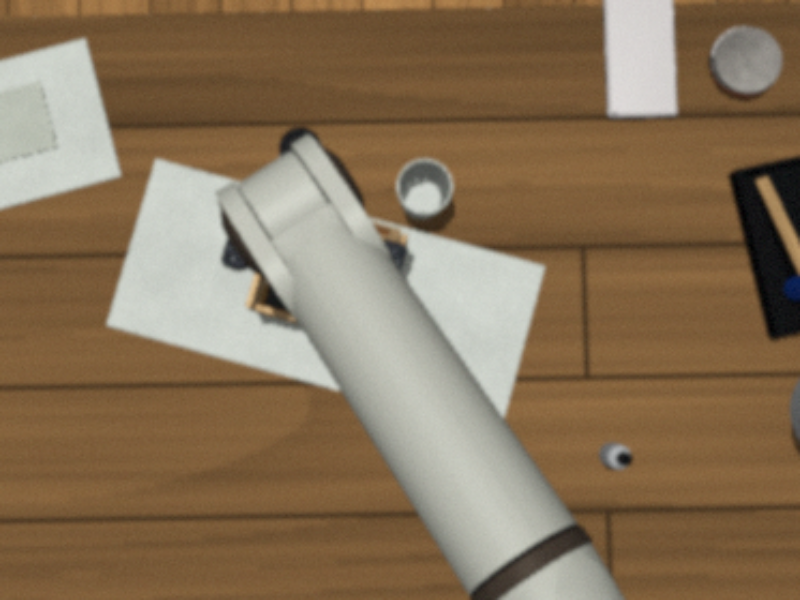

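The top view shows the cup (425,190) and pigment bottle (617,457) where they stood. The lid is at about 60° (60.1° from the grip, 59.4° from the side camera). I'm handing the job in.

```bash
python3 -c "
from bench import bot
print(bot.finish_job())"
```

```text
the job is handed in; nothing more can be done
None
```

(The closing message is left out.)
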